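# Stand the fallen seasoning tub back in its row

### The arm

A 7-joint arm with a two-finger parallel gripper is mounted at the origin on the work surface. World frame = base frame: x ahead of the robot, y to its left, z up, the work surface at z = 0. Lengths are in m, angles in rad, forces in N, time in s.
With the tool pointing down it reaches from about 0.4 to 0.85 m from the base axis. Payload 10.4 kg.
Tool frame: the origin (TCP) lies on the centre line of the jaws, within the pads' length; the fingertips stand 14 mm ahead of it and the grasp point (between the pads) lies 5 mm behind it (tip_reach is the z of the fingertips in the tool frame, in m); z points along the fingers, x is the direction in which the jaws open and shut, and the axes are right-handed (so a half turn about z gives the same grasp; the last joint's range is limited). The gripper opens to 87 mm and grips with 3 to 60 N. Pads are 19 mm wide; open, the fingers measure 117 mm over their backs; the gripper's body (75 mm by 190 mm) begins 51 mm behind the grasp point.
Start: joints at [-1.294, 0.332, -0.065, 1.46, 0.022, 1.35, -0.088], TCP at [0.185, 0.597, 0.237] pointing down, gripper open.
Joint ranges: [-2.6, 2.6], [-0.5, 2.12], [-1.47, 1.34], [0.16, 2.42], [-1.27, 4.41], [0.06, 2.06], [-2.6, 2.6]. Speed limits (rad/s): [2.22, 2.22, 2.79, 2.79, 3.14, 3.14, 3.14].

### API

Orientations are given as a unit quaternion [x, y, z, w].
In Python, from bench import * gives the robot as it stands.
- The arm moves only by the tool carry_out, never from a script. Its argument "rows" is a list of rows, each a list of 5 numbers: the closure, from -1 (fully open) to 1 (shut), so that 0 is half open, then the shift along the tool's x, y, z in units of 30 mm (1.0 is 30 mm), then the turn about the tool's z in units of 5 degrees (1.0 is 5 degrees). In form: [[jaw, x, y, z, turn], ...]. A call has 1 to 20 rows; each row shifts and turns the pose as measured when the row begins, along the tool's axes as they then stand; what a row does not reach is not made up. A row lasts 1/12 s, in which the tool goes at most 41.7 mm and 7.16 degrees, less where a joint would pass 70% of its speed; a pose out of reach is approached as far as the arm can. A call is refused whole if a number of a shift passes 1 or a number of a turn 1, either way. A call with a gripper value outside its range is refused whole. The fingers move at their own pace and stop on an object; "force" is the grip in N (left out, the last holds). Time passes only in rows, so rows that do not move let the fingers close. It gives the time, the measured TCP pose, the force and the opening at its end, in the units of the state.
- read_state(): the state, without advancing time (a new reading comes with each control period).
- camera(name): name is "scene" or "top" or "wrist"; returns the picture (384x512x3 uint8, blue, green, red); there is no depth.
- camera_info(name): a dict with "fx", "fy", "cx", "cy" (pixels), "extrinsics" (4x4, takes a point from camera to world coordinates); the wrist camera has in their place "tool_from_camera" (4x4, takes a point from camera to tool coordinates, whose origin is the TCP and whose axes are the tool frame's). Camera axes: x right, y down, z forward; pixel columns grow to the right and rows downward; lengths in m; the calibration is good to about 2 mm. The wrist camera is an equidistant fisheye: a pixel r from the principal point sees the ray r / f radians off the axis. A picture is of the moment at which its call begins: read the wrist's pose just before it. camera_info takes no time and is no camera call.
- close_job(): hands the job in, once; it reports no verdict.
Trained networks look in the newest picture that a camera, given by its name, has taken for a name from the list of things; names that differ only in an ending like _2 or _b are one class to them, and where a whole thing is asked for, a point or a joint stands for the part that bears it (a point fixed in the world has none). Each returns a list of dicts, best first, with "conf" (0 to 1); they miss things now and then, are a little off and sometimes report something else, mostly with a low value. They report only what shows in the picture. A call takes as long as a camera call. They do not tell look-alikes from the thing itself.
- recognise(query, camera): "box" ([centre column, centre row, width, height] in pixels, round what is visible of it).
- silhouettes(query, camera): "mask" (384x512 bool, what is visible of it) and "box" ([centre column, centre row, width, height] in pixels, round what is visible of it).
- pinpoint(query, camera): "xy" ([column, row] in pixels: a listed point, or the origin of a listed thing).
The state is a dict: "time": time; "joint_positions": joint angles; "joint_vel": joint speeds; "joint_torque": joint torques, N m; "ee_pos": TCP position; "eef_rot": TCP orientation; "ft_force": force on the tool from outside, world axes, zero at the start; "torque": the same for the moment, N m; "width": finger opening in m.
Only numpy, scipy, OpenCV 4.12 (cv2) and the standard library are available. Lean on these libraries where they do the work, as an engineer would, in place of code of your own. Each camera call takes 0.05 s, during which the arm holds its last target. There are 200 camera calls.

### The job

On the serving tray a row of three seasoning containers has a gap, because the middle one, a square white tub, has tipped over and lies on its side. Stand it upright again, cap up, on the tray in the gap: in line with the two containers beside it and midway between them. Do not knock those two over or push them out of place.

Things in the scene. Friction and masses are not known exactly. Their poses are not given: they have to be found in the camera images.
- tub: fallen square white plastic tub, 50 x 50 mm, 80 mm to its shoulder, 102 mm with its round steel cap (41 mm across), 0.13-0.25 kg; grip its flat sides at 20-50 N. Origin: centre of its underside. z runs from underside to cap; x, y normal to the sides. At the start it lies flat: z level, pointing to the robot's left within 35 deg, x down, origin 25 mm above the tray floor, y level
- gap (a point): middle of the empty place in the row, on the tray floor: where the centre of the tub's underside belongs. Fixed pale grey-green tray, 260 x 460 mm, floor 5 mm above the counter, rim 16 mm above it; this point lies 55 mm from the tray's middle, to the robot's right. x: level, across the tray, to the robot's left; y: level, along the row, towards the robot; z up
- neighbour_tub: a tub like the fallen one (50 x 50 mm, 102 mm tall), standing in the row about 120 mm to one side of the gap's middle, either side. Loose, not to be disturbed. Origin: centre of its underside, z up.
- neighbour_shaker: a round steel shaker with a domed top, 56 mm across and 98 mm tall, standing in the row about 120 mm to the other side of the gap's middle. Loose, not to be disturbed. Origin: centre of its underside, z up.
Things that resemble listed ones, but are neither listed nor needed, are in the scene too. Leave any blue look-alike of the tub alone.

How it is judged:
At the end, for the whole second after the job is handed in: The fallen tub stands upright on the tray floor, cap up (within 10 degrees), at rest, its underside centred on the middle of the gap within 25 mm along and 25 mm across the row; both neighbours still stand (within 10 degrees), within 20 mm of where they were (angle between each of tub, neighbour_tub, neighbour_shaker's own z axis and vertical below 0.17 rad and x of tub in the frame of gap between -0.025 and 0.025 m and y of tub in the frame of gap between -0.025 and 0.025 m and z of tub in the frame of gap between -0.006 and 0.006 m and linear speed of tub below 0.02 m/s and distance of each of neighbour_tub, neighbour_shaker from where it was at the start of the episode below 0.02 m); the robot touches nothing.
It fails at once if a neighbour in the row is knocked over or shifted by 20 mm or more (angle between any of neighbour_tub, neighbour_shaker's own z axis and vertical above 0.5 rad or distance of any of neighbour_tub, neighbour_shaker from where it was at the start of the episode above 0.02 m).
It also fails if it takes over 42 s, if anything falls off the work surface, if the arm or the gripper's body presses on something with over 40 N, if the wrist force passes 120 N, or if a joint passes its speed limit or range.

## Working session

There is one attempt and no reset: what is moved stays moved. The work goes in short steps, Python scripts to look and compute and a tool call to move; the robot and the scene stay as the last step left them, time stands still between calls to the robot, and variables do not carry over. Pictures are saved under pics/ and viewed, about 8 in all and at most 12, crops included, and the job is handed in when it is done.

Besides the shell and the picture viewer there is one more tool, called after "Emit:" in YAML: its name, and indented under it one key for each argument. carry_out: Moves the arm, as the interface text tells. Its arguments: {"type":"object","properties":{"rows":{"type":"array","items":{"type":"array","items":{"type":"number"}}},"force":{"type":"number"}},"required":["rows"]}

```bash
mkdir -p pics; ls; cat > h.py <<'E'
from bench import *
import numpy as np, cv2
from scipy.spatial.transform import Rotation as R
def ray(name,px,st=None):
    i=camera_info(name); u=(px[0]-i['cx'])/i['fx']; v=(px[1]-i['cy'])/i['fy']
    if name=='wrist':
        r=np.hypot(u,v); d=np.array([u/r*np.sin(r),v/r*np.sin(r),np.cos(r)]) if r>0 else np.array([0,0,1.])
        T=np.eye(4); T[:3,:3]=R.from_quat(st['eef_rot']).as_matrix(); T[:3,3]=st['ee_pos']
        E=T@np.array(i['tool_from_camera'])
    else: d=np.array([u,v,1.]); E=np.array(i['extrinsics'])
    return E[:3,3],E[:3,:3]@d
def hit(name,px,z,st=None):
    o,d=ray(name,px,st); return o+d*(z-o[2])/d[2]
E
python3 - <<'E'
from h import *
s=read_state(); print(s)
for c in ['scene','top']:
    im=camera(c); cv2.imwrite(f'pics/{c}0.png',im)
    for q,z in [('tub',.03),('gap',.005),('neighbour_tub',.005),('neighbour_shaker',.005)]:
        for d in pinpoint(q,c)[:4]: print(c,q,np.round(d['xy']),round(d['conf'],2),np.round(hit(c,d['xy'],z),3))
E
```

```text
pics
{'time': 0.0, 'joint_positions': array([-1.29361826,  0.3328527 , -0.06470617,  1.46092196,  0.02163466,
        1.34990458, -0.08849389]), 'joint_vel': array([ 2.47546593e-05, -1.03740116e-03, -1.08052898e-03,  1.98883185e-04,
        7.83356263e-04, -1.41147387e-03,  1.39344016e-03]), 'joint_torque': array([-1.01361138e-04, -6.23279500e+01,  2.43035116e-02, -3.89862835e+01,
       -6.14277553e-02,  4.02714859e-02,  1.65510774e-04]), 'ee_pos': array([0.18447314, 0.59677853, 0.23577517]), 'eef_rot': array([ 8.04757477e-01,  5.93603336e-01, -5.29382451e-04,  4.50304990e-04]), 'ft_force': array([-0.51551698,  0.52253585,  0.14552444]), 'torque': array([ 0.01592552, -0.00847249, -0.00488495]), 'width': 0.08717499727320932}
scene tub [191. 145.] 0.86 [ 0.611 -0.267  0.03 ]
scene tub [247. 126.] 0.78 [ 0.46  -0.281  0.03 ]
scene tub [253. 205.] 0.67 [ 0.597 -0.013  0.03 ]
scene tub [345. 310.] 0.67 [0.603 0.267 0.03 ]
scene gap [250. 201.] 0.79 [ 0.581 -0.052  0.005]
scene neighbour_tub [193. 218.] 0.61 [ 0.7   -0.059  0.005]
scene neighbour_shaker [300. 182.] 0.65 [ 0.457 -0.058  0.005]
top tub [153. 186.] 0.95 [0.6   0.254 0.03 ]
top tub [368. 182.] 0.89 [ 0.606 -0.279  0.03 ]
top tub [366. 244.] 0.63 [ 0.454 -0.269  0.03 ]
top tub [279. 244.] 0.58 [ 0.456 -0.057  0.03 ]
top gap [277. 194.] 0.69 [ 0.582 -0.054  0.005]
top neighbour_tub [275. 149.] 0.95 [ 0.699 -0.051  0.005]
top neighbour_shaker [283. 244.] 0.76 [ 0.456 -0.067  0.005]
```

View pics/scene0.png

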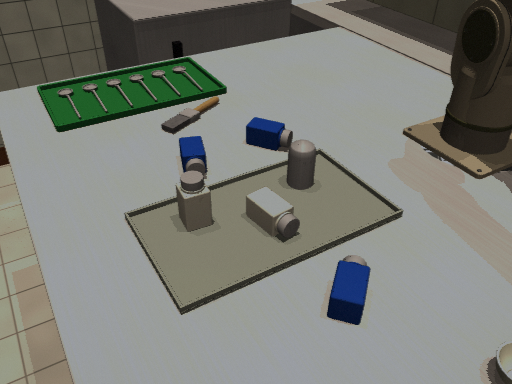

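View pics/top0.png

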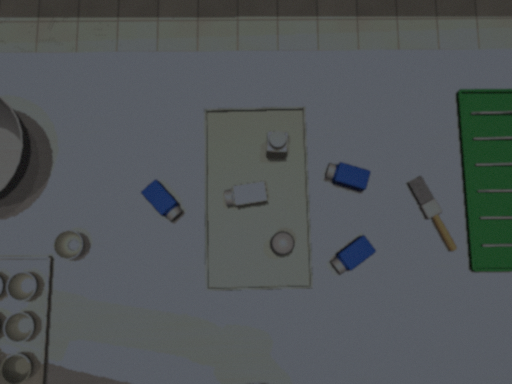

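Four things look like the tub. In the top view, three are blue, at (161,200), (350,176) and (353,254), and one is white, lying in the tray's gap at (248,194). Only the white one fits the description. I'll confirm it in a crop and measure its yaw.

```bash
python3 - <<'E'
from h import *
im=camera('top')
for d in silhouettes('tub','top'):
    b=d['box']; print(np.round(b),round(d['conf'],2))
    if abs(b[0]-248)<12 and abs(b[1]-194)<12:
        m=d['mask'].astype(np.uint8); c=max(cv2.findContours(m,0,1)[0],key=cv2.contourArea)
        r=cv2.minAreaRect(c); P=cv2.boxPoints(r); print(r)
        for p in P: print(np.round(hit('top',p,.045),3))
        print('ctr',hit('top',r[0],.045))
cv2.imwrite('pics/crop1.png',cv2.resize(im[100:290,190:320],None,fx=3,fy=3,interpolation=2)*1)
E
```

```text
[245. 194.  43.  22.] 0.92
((245.46998596191406, 194.7899932861328), (22.061731338500977, 41.43646240234375), 81.8698959350586)
[0.595 0.078 0.045]
[ 0.608 -0.022  0.045]
[ 0.554 -0.029  0.045]
[0.541 0.071 0.045]
ctr [0.57450939 0.0245529  0.045     ]
[348. 176.  44.  30.] 0.83
[163. 201.  40.  43.] 0.72
[354. 257.  43.  39.] 0.61
```

View pics/crop1.png

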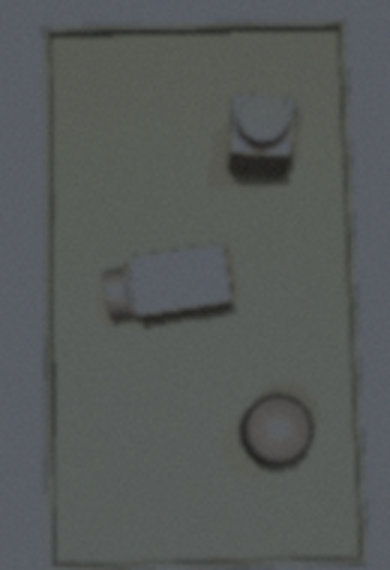

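The crop confirms it. The white tub lies with its base at crop (230,277) and its cap on the left at (115,293). The neighbour tub is at (263,135) and the shaker at (277,430). Next I'll go above the cap end of the body.

```bash
cat >> h.py <<'E'
def plan(goal,yaw,n,jaw=-1):
    "rows moving the TCP straight to goal (world) with tool x at yaw (deg), n rows"
    s=read_state(); M=R.from_quat(s['eef_rot']).as_matrix(); y0=np.degrees(np.arctan2(M[1,0],M[0,0]))
    dy=(yaw-y0+90)%180-90; D=(np.array(goal)-s['ee_pos'])/n; out=[]
    for k in range(n):
        a=np.radians(y0+dy*k/n); x=np.array([np.cos(a),np.sin(a),0]); y=np.array([np.sin(a),-np.cos(a),0])
        out.append([jaw]+[round(float(v),2) for v in (D@x/.03,D@y/.03,-D[2]/.03,-dy/n/5)])
    print('yaw0',round(y0,1),'dyaw',round(dy,1)); print(out)
E
python3 - <<'E'
from h import *
for p in [(266.7,192.3),(234.7,196)]: print(hit('top',p,.05))
plan((.573,.04,.2),7,20)
E
```

```text
[ 0.57944616 -0.02715668  0.05      ]
[0.57103002 0.05054436 0.05      ]
yaw0 72.8 dyaw -65.8
[[-1, -0.7, 0.89, 0.06, 0.66], [-1, -0.64, 0.93, 0.06, 0.66], [-1, -0.59, 0.97, 0.06, 0.66], [-1, -0.53, 1.0, 0.06, 0.66], [-1, -0.47, 1.03, 0.06, 0.66], [-1, -0.41, 1.05, 0.06, 0.66], [-1, -0.35, 1.08, 0.06, 0.66], [-1, -0.29, 1.09, 0.06, 0.66], [-1, -0.23, 1.11, 0.06, 0.66], [-1, -0.16, 1.12, 0.06, 0.66], [-1, -0.1, 1.13, 0.06, 0.66], [-1, -0.03, 1.13, 0.06, 0.66], [-1, 0.03, 1.13, 0.06, 0.66], [-1, 0.1, 1.13, 0.06, 0.66], [-1, 0.16, 1.12, 0.06, 0.66], [-1, 0.22, 1.11, 0.06, 0.66], [-1, 0.29, 1.09, 0.06, 0.66], [-1, 0.35, 1.08, 0.06, 0.66], [-1, 0.41, 1.05, 0.06, 0.66], [-1, 0.47, 1.03, 0.06, 0.66]]
```

Emit:
carry_out:
  rows:
    - [-1, -0.7, 0.9, 0.05, 0.65]
    - [-1, -0.65, 0.9, 0.05, 0.65]
    - [-1, -0.6, 0.95, 0.05, 0.65]
    - [-1, -0.55, 1, 0.05, 0.65]
    - [-1, -0.45, 1, 0.05, 0.65]
    - [-1, -0.4, 1, 0.05, 0.65]
    - [-1, -0.35, 1, 0.05, 0.65]
    - [-1, -0.3, 1, 0.05, 0.65]
    - [-1, -0.2, 1, 0.05, 0.65]
    - [-1, -0.15, 1, 0.05, 0.65]
    - [-1, -0.1, 1, 0.05, 0.65]
    - [-1, 0, 1, 0.05, 0.65]
    - [-1, 0, 1, 0.05, 0.65]
    - [-1, 0.1, 1, 0.05, 0.65]
    - [-1, 0.15, 1, 0.05, 0.65]
    - [-1, 0.2, 1, 0.05, 0.65]
    - [-1, 0.3, 1, 0.05, 0.65]
    - [-1, 0.35, 1, 0.05, 0.65]
    - [-1, 0.4, 1, 0.05, 0.65]
    - [-1, 0.5, 1, 0.05, 0.65]

```text
time: 2.27
ee_pos: [0.5513, 0.0542, 0.205]
eef_rot: [0.999, 0.048, 0.002, -0.005]
ft_force: [0.2, 0.3, -0.2]
width: 0.0868
```

```bash
python3 - <<'E'
from h import *
print(read_state()['ee_pos'])
plan((.573,.04,.2),7,6)
E
```

```text
[0.55132815 0.05419681 0.20503967]
yaw0 5.5 dyaw 1.5
[[-1, 0.11, 0.09, 0.03, -0.05], [-1, 0.11, 0.09, 0.03, -0.05], [-1, 0.11, 0.09, 0.03, -0.05], [-1, 0.11, 0.09, 0.03, -0.05], [-1, 0.11, 0.09, 0.03, -0.05], [-1, 0.11, 0.09, 0.03, -0.05]]
```

Emit:
carry_out:
  rows:
    - [-1, 0.4, 0.25, 0.1, -0.15]
    - [-1, 0.4, 0.25, 0.1, -0.15]
    - [-1, 0, 0, 0, 0]
    - [-1, 0, 0, 0, 0]

```text
time: 2.6
ee_pos: [0.5807, 0.0315, 0.199]
eef_rot: [0.999, 0.054, 0.003, -0.003]
ft_force: [-0.9, 0.2, 0.4]
width: 0.0871
```

```bash
python3 - <<'E'
from h import *
s=read_state(); im=camera('wrist'); print(s['ee_pos'])
cv2.imwrite('pics/w1.png',im)
for q,z in [('tub',.03),('gap',.005),('neighbour_tub',.005),('neighbour_shaker',.005)]:
    for d in pinpoint(q,'wrist')[:3]: print(q,np.round(d['xy']),round(d['conf'],2),np.round(hit('wrist',d['xy'],z,s),3))
for d in silhouettes('tub','wrist'):
    c=max(cv2.findContours(d['mask'].astype(np.uint8),0,1)[0],key=cv2.contourArea); print(np.round(d['box']),d['conf'])
    for p in cv2.boxPoints(cv2.minAreaRect(c)): print(np.round(p),np.round(hit('wrist',p,.05,s),3))
E
```

```text
[0.58070655 0.03149153 0.19897809]
tub [251. 230.] 0.8 [ 0.584 -0.025  0.03 ]
gap [240. 244.] 0.77 [ 0.573 -0.056  0.005]
neighbour_tub [334. 250.] 0.8 [ 0.697 -0.053  0.005]
neighbour_shaker [149. 235.] 0.68 [ 0.454 -0.059  0.005]
[255.  23.  96.  46.] 0.88
[209.   0.] [0.515 0.22  0.05 ]
[304.   0.] [0.611 0.232 0.05 ]
[304.  43.] [0.615 0.183 0.05 ]
[209.  43.] [0.521 0.172 0.05 ]
[249. 188.  52. 100.] 0.81
[223. 138.] [0.545 0.077 0.05 ]
[272. 137.] [0.594 0.083 0.05 ]
[275. 236.] [ 0.61  -0.022  0.05 ]
[225. 237.] [ 0.557 -0.029  0.05 ]
```

View pics/w1.png

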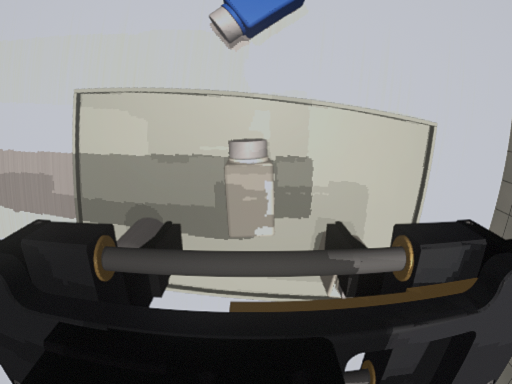

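The wrist view shows the white tub with its base edge at (230..275,236) and its cap at (248,148). It is 1 to 2 cm from the top-camera estimate and the axis agrees. I'll descend onto its body near the shoulder.

```bash
python3 - <<'E'
from h import *
plan((.575,.04,.025),7.5,8)
E
```

```text
yaw0 6.3 dyaw 1.2
[[-1, -0.02, -0.03, 0.73, -0.03], [-1, -0.02, -0.03, 0.73, -0.03], [-1, -0.02, -0.03, 0.73, -0.03], [-1, -0.02, -0.03, 0.73, -0.03], [-1, -0.02, -0.03, 0.73, -0.03], [-1, -0.02, -0.03, 0.73, -0.03], [-1, -0.02, -0.03, 0.73, -0.03], [-1, -0.02, -0.03, 0.73, -0.03]]
```

Emit:
carry_out:
  rows:
    - [-1, -0.05, -0.1, 0.7, -0.1]
    - [-1, -0.05, -0.1, 0.7, -0.1]
    - [-1, -0.05, -0.05, 0.7, 0]
    - [-1, 0, 0, 0.7, 0]
    - [-1, 0, 0, 0.7, 0]
    - [-1, 0, 0, 0.7, 0]
    - [-1, 0, 0, 0.6, 0]
    - [-1, 0, 0, 0, 0]
    - [-1, 0, 0, 0, 0]

```text
time: 3.65
ee_pos: [0.5758, 0.0474, 0.0537]
eef_rot: [0.998, 0.068, 0.007, -0.006]
ft_force: [0.5, -0.0, 1.0]
width: 0.0868
```

Emit:
carry_out:
  rows:
    - [-1, -0.03, 0.25, 0, 0]
    - [-1, 0, 0, 0.4, 0]
    - [-1, 0, 0, 0.4, 0]
    - [-1, 0, 0, 0.1, 0]
    - [-1, 0, 0, 0, 0]

```text
time: 4.07
ee_pos: [0.5785, 0.0402, 0.0285]
eef_rot: [0.998, 0.068, 0.01, -0.007]
ft_force: [0.3, 0.9, 0.1]
width: 0.0871
```

Emit:
carry_out:
  rows:
    - [0.5, -0.08, 0, 0, 0]
    - [0.5, 0, 0, 0, 0]
    - [0.5, 0, 0, 0, 0]
    - [0.5, 0, 0, 0, 0]
    - [0.5, 0, 0, 0, 0]
    - [0.5, 0, 0, 0, 0]
    - [0.5, 0, 0, 0, 0]
  force: 10

```text
time: 4.65
ee_pos: [0.5765, 0.04, 0.0294]
eef_rot: [0.998, 0.068, 0.01, -0.007]
ft_force: [-0.0, 0.5, -0.4]
width: 0.0501
```

Emit:
carry_out:
  rows:
    - [0.5, 0, 0, -0.25, 0]
    - [0.5, 0, 0, -0.25, 0]
    - [0.5, 0, 0.05, -0.25, 0]
    - [0.5, 0, 0.1, -0.25, 0]
    - [0.5, 0, 0.1, -0.25, 0]
    - [0.5, 0, 0, 0, 0]

```text
time: 5.15
ee_pos: [0.5765, 0.0311, 0.0708]
eef_rot: [0.998, 0.068, 0.01, -0.007]
ft_force: [0.6, 0.1, -1.8]
width: 0.0499
```

```bash
python3 - <<'E'
from h import *
im=camera('scene'); cv2.imwrite('pics/s2.png',cv2.resize(im[90:290,120:400],None,fx=2.5,fy=2.5))
print(read_state()['ft_force'],read_state()['ee_pos'],read_state()['torque'])
E
```

```text
[-0.13240913 -0.03889029 -2.70795798] [0.57623972 0.03137659 0.07015934] [-0.10547609  0.06794186  0.02895139]
```

View pics/s2.png

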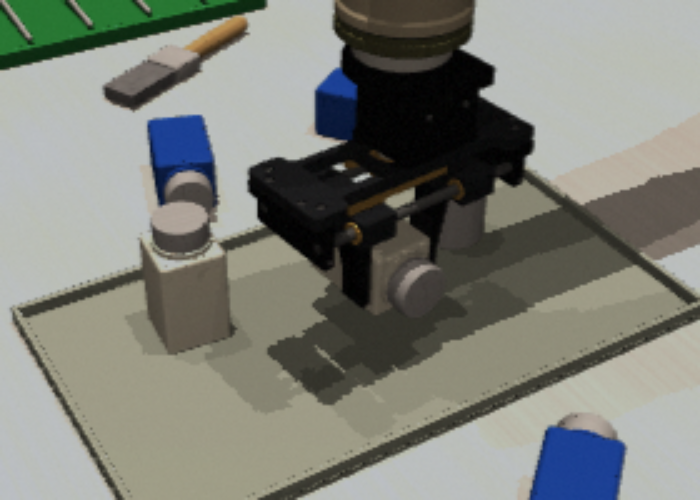

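The tub is lifted, still roughly level, with its cap at crop (415,288). The grip is holding it against rotation. I'll ease the force so it swings down about the pads, at this height where the base just clears the floor.

Emit:
carry_out:
  rows:
    - [0.5, 0, 0, 0, 0]
    - [0.5, 0, 0, 0, 0]
    - [0.5, 0, 0, 0, 0]
    - [0.5, 0, 0, 0, 0]
  force: 6

```text
time: 5.53
ee_pos: [0.5757, 0.0316, 0.0695]
eef_rot: [0.998, 0.069, 0.009, -0.007]
ft_force: [-0.1, 0.1, -3.2]
width: 0.0501
```

```bash
cat >> h.py <<'E'
def look(n):
    s=read_state(); im=camera('scene'); cv2.imwrite(f'pics/{n}.png',cv2.resize(im[120:270,150:370],None,fx=3,fy=3))
    print(s['time'],s['ee_pos'],s['ft_force'],s['torque'],s['width'])
    for q in ('tub',):
        for d in pinpoint(q,'scene')[:5]: print(np.round(d['xy']),round(d['conf'],2))
        for d in recognise(q,'scene')[:5]: print(np.round(d['box']),round(d['conf'],2))
E
python3 - <<'E'
from h import *
look('s3')
E
```

```text
5.5333 [0.57568905 0.03156486 0.06952032] [-0.06606401  0.09415872 -3.19750792] [-0.12230263  0.0758774   0.05683105] 0.050109169663706606
[347. 309.] 0.79
[248. 128.] 0.69
[192. 145.] 0.66
[347. 288.  41.  73.] 0.95
[255. 131.  19.  32.] 0.9
[193. 156.  26.  43.] 0.6
[273. 198.  50.  37.] 0.55
```

Emit:
carry_out:
  rows:
    - [0.5, 0, 0, 0, 0]
    - [0.5, 0, 0, 0, 0]
    - [0.5, 0, 0, 0, 0]
    - [0.5, 0, 0, 0, 0]
  force: 4

```text
time: 6.02
ee_pos: [0.5756, 0.0316, 0.0692]
eef_rot: [0.998, 0.069, 0.009, -0.007]
ft_force: [0.5, 0.2, -3.0]
width: 0.0498
```

```bash
python3 - <<'E'
from h import *
look('s4')
E
```

```text
6.0167 [0.57555669 0.03160768 0.0691998 ] [ 0.5093051   0.16159293 -3.04555064] [-0.01540925  0.07484032 -0.00354874] 0.04978529776207494
[345. 309.] 0.77
[249. 127.] 0.75
[190. 145.] 0.65
[249. 201.] 0.65
[348. 289.  38.  70.] 0.91
[255. 133.  20.  33.] 0.85
[275. 199.  46.  36.] 0.79
[193. 154.  31.  41.] 0.64
```

View pics/s4.png

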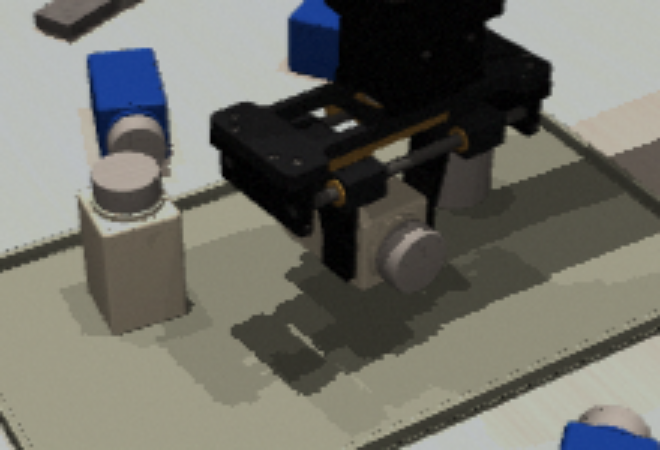

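The cap now sits at scene (288,206), so the tub has hardly rotated. The lever from the shoulder grip to the centre of mass is too short. I'll set it down and regrip on the cap, where gravity has about twice the lever, then lift in an arc about the base edge.

Emit:
carry_out:
  rows:
    - [0.5, 0, 0, 0.3, 0]
    - [0.5, 0, 0, 0.3, 0]
    - [0.5, 0, 0, 0.3, 0]
    - [0.5, 0, 0, 0.25, 0]
    - [0.5, 0, 0, 0.1, 0]
    - [0.5, 0, 0, 0, 0]
  force: 10

```text
time: 6.67
ee_pos: [0.5772, 0.0326, 0.0284]
eef_rot: [0.998, 0.069, 0.01, -0.007]
ft_force: [-4.5, -0.8, 12.8]
width: 0.0505
```

Emit:
carry_out:
  rows:
    - [-1, 0, 0, 0, 0]
    - [-1, 0, 0, 0, 0]
    - [-1, 0, 0, 0, 0]
    - [-1, 0, 0, 0, 0]
    - [-1, 0, -0.4, 0, 0]
    - [-1, 0, -0.4, 0, 0]
    - [-1, 0, 0, 0, 0]

```text
time: 7.25
ee_pos: [0.5739, 0.0581, 0.0276]
eef_rot: [0.998, 0.068, 0.01, -0.007]
ft_force: [0.3, 1.1, -0.2]
width: 0.0846
```

```bash
python3 - <<'E'
from h import *
s=read_state(); im=camera('wrist'); print(s['ee_pos'],s['eef_rot'])
cv2.imwrite('pics/w2.png',im)
E
```

```text
[0.57386162 0.05806182 0.02757106] [ 0.99761427  0.06800671  0.00954722 -0.00704996]
```

View pics/w2.png

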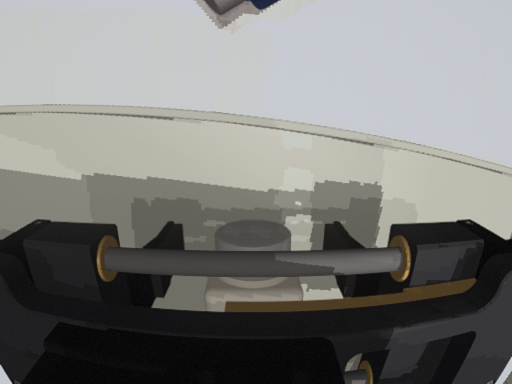

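The cap (columns 215..291, rows 222..283) lies between the fingers. I'll close on it gently and lift along the arc.

Emit:
carry_out:
  rows:
    - [0.6, 0, 0, 0, 0]
    - [0.6, 0, 0, 0, 0]
    - [0.6, 0, 0, 0, 0]
    - [0.6, 0, 0, 0, 0]
    - [0.6, 0, 0, 0, 0]
    - [0.6, 0, 0, 0, 0]
    - [0.6, 0, 0, 0, 0]
  force: 7

```text
time: 7.88
ee_pos: [0.574, 0.0566, 0.0278]
eef_rot: [0.998, 0.068, 0.01, -0.007]
ft_force: [-0.0, 0.9, 1.8]
width: 0.0497
```

Emit:
carry_out:
  rows:
    - [0.6, 0, 0, -0.3, 0]
    - [0.6, 0, 0.05, -0.3, 0]
    - [0.6, 0, 0.1, -0.3, 0]
    - [0.6, 0, 0.15, -0.25, 0]
    - [0.6, 0, 0.15, -0.2, 0]
    - [0.6, 0, 0, 0, 0]

```text
time: 8.38
ee_pos: [0.575, 0.0402, 0.0729]
eef_rot: [0.998, 0.067, 0.01, -0.006]
ft_force: [0.9, -0.2, -1.3]
width: 0.0407
```

```bash
python3 - <<'E'
from h import *
look('s5')
E
```

```text
8.3833 [0.5750239  0.04019168 0.07285295] [ 0.86914281 -0.16726841 -1.27498274] [-0.18706696 -0.28102142  0.12142855] 0.04069464721152742
[190. 145.] 0.72
[250. 200.] 0.65
[344. 308.] 0.64
[251. 128.] 0.59
[349. 290.  39.  72.] 0.95
[257. 131.  26.  35.] 0.9
[305. 181.  15.  18.] 0.74
[193. 154.  27.  38.] 0.73
[265. 201.  49.  24.] 0.7
```

View pics/s5.png

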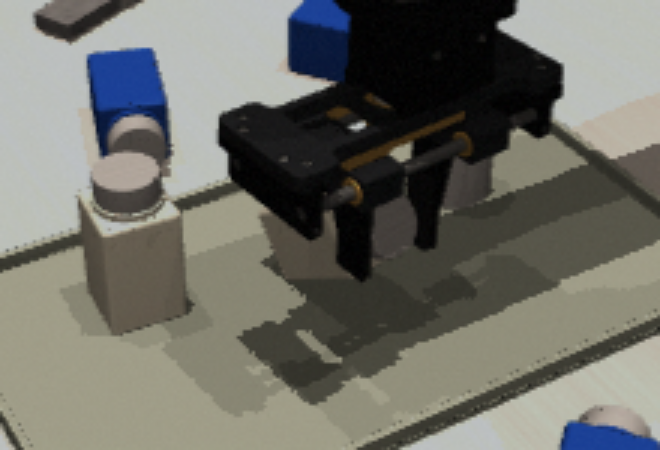

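The width of 40.7 mm is the cap. The tub is pivoting: its base is on the floor at crop (300,275) and its cap is raised between the fingers. I'll continue the arc.

Emit:
carry_out:
  rows:
    - [0.6, 0, 0.25, -0.2, 0]
    - [0.6, 0, 0.25, -0.2, 0]
    - [0.6, 0, 0.25, -0.15, 0]
    - [0.6, 0, 0.25, -0.1, 0]
    - [0.6, 0, 0.25, -0.1, 0]
    - [0.6, 0, 0.25, -0.1, 0]
    - [0.6, 0, 0.25, -0.05, 0]
    - [0.6, -0.05, 0.25, 0, 0]
    - [0.6, -0.05, 0.25, 0, 0]
    - [0.6, -0.05, 0.25, 0, 0]
    - [0.6, 0, 0, 0, 0]
  force: 7

```text
time: 9.45
ee_pos: [0.5783, -0.0431, 0.0978]
eef_rot: [0.998, 0.068, 0.007, -0.006]
ft_force: [-0.6, -0.5, -2.3]
width: 0.0409
```

```bash
python3 - <<'E'
from h import *
look('s6')
E
```

```text
9.45 [ 0.57825633 -0.04312589  0.09784755] [-0.57469918 -0.52915336 -2.30923387] [0.01744078 0.1039268  0.05181209] 0.04090393714394011
[345. 308.] 0.87
[245. 128.] 0.73
[227. 167.] 0.71
[192. 144.] 0.56
[349. 290.  42.  72.] 0.79
[272. 140.  43.  20.] 0.74
[194. 155.  26.  40.] 0.58
```

View pics/s6.png

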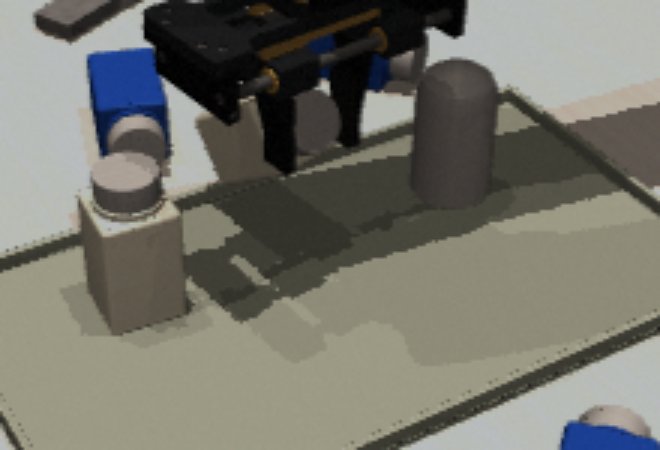

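The tub is lifted but only tilted about 25°. Its base is at crop (230,160), and the pads still hold it against rotation at 7 N. I'll move back over the tray floor and ease the force.

Emit:
carry_out:
  rows:
    - [0.6, 0, -0.25, 0, 0]
    - [0.6, 0, -0.25, 0, 0]
    - [0.6, 0, -0.25, 0, 0]
    - [0.6, 0, -0.25, 0, 0]
    - [0.6, 0, 0, 0, 0]
    - [0.6, 0, 0, 0, 0]
  force: 5

```text
time: 10.1
ee_pos: [0.5738, -0.003, 0.0979]
eef_rot: [0.997, 0.072, 0.006, -0.007]
ft_force: [-0.3, 0.0, -2.5]
width: 0.0407
```

Emit:
carry_out:
  rows:
    - [0.6, 0, 0, 0, 0]
    - [0.6, 0, 0, 0, 0]
    - [0.6, 0, 0, 0, 0]
    - [0.6, 0, 0, 0, 0]
    - [0.6, 0, 0, 0, 0]
  force: 4

```text
time: 10.52
ee_pos: [0.5739, -0.0035, 0.0979]
eef_rot: [0.997, 0.071, 0.006, -0.007]
ft_force: [0.0, -0.7, -1.2]
width: 0.0405
```

```bash
python3 - <<'E'
from h import *
look('s7')
E
```

```text
10.5167 [ 0.5738506  -0.00345254  0.0979325 ] [ 7.45316993e-04 -6.92676407e-01 -1.21357321e+00] [ 0.01364685  0.0591777  -0.02661531] 0.040498362410817154
[239. 177.] 0.8
[345. 308.] 0.75
[192. 146.] 0.57
[348. 288.  41.  73.] 0.97
[194. 157.  25.  39.] 0.71
[251. 177.  50.  29.] 0.65
[270. 145.   9.   7.] 0.52
```

View pics/s7.png

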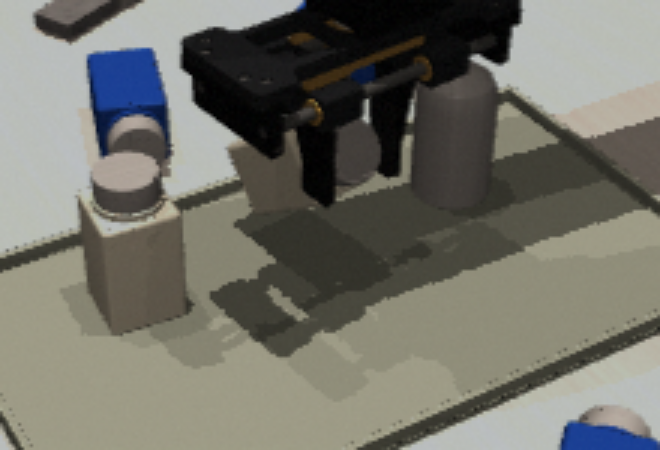

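That shows almost no swing at 4 N. Viewing pictures is nearly used up (10 so far), so I'll track tilt numerically by intersecting the tub-origin pinpoint with the vertical plane of the jaws' centre.

```bash
cat >> h.py <<'E'
def tilt(L=.09,cams=('scene','top'),shot=True):
    "base origin in the vertical plane through the grasp point; elevation of the tub's z axis (90 = upright)"
    for c in cams:
        if shot: camera(c)
        s=read_state(); M=R.from_quat(s['eef_rot']).as_matrix(); n=M[:,0]; G=s['ee_pos']-.005*M[:,2]
        for d in pinpoint('tub',c)[:6]:
            o,r=ray(c,d['xy']); p=o+r*(n@(G-o))/(n@r); v=G-p; h=-v@M[:,1]
            if np.linalg.norm(v)<.2: print(c,np.round(d['xy']),round(d['conf'],2),'base',np.round(p,3),'dist',round(np.linalg.norm(v),3),'elev',round(np.degrees(np.arctan2(v[2],h)),1))
    print('G',np.round(G,3),'w',s['width'],'F',np.round(s['ft_force'],1),s['time'])
E
python3 - <<'E'
from h import *
tilt(cams=('scene',))
E
```

```text
scene [238. 176.] 0.65 base [ 0.587 -0.09   0.044] dist 0.105 elev 33.5
G [ 0.574 -0.003  0.103] w 0.040902103412201456 F [-0.6 -0.5 -2.7] 10.7167
```

Emit:
carry_out:
  rows:
    - [0.6, 0, 0, 0, 0]
    - [0.6, 0, 0, 0, 0]
    - [0.6, 0, 0, 0, 0]
    - [0.6, 0, 0, 0, 0]
    - [0.6, 0, 0, 0, 0]
  force: 3

```text
time: 11.18
ee_pos: [0.5742, -0.0029, 0.0985]
eef_rot: [0.997, 0.072, 0.007, -0.007]
ft_force: [1.3, 0.4, -1.1]
width: 0.0408
```

```bash
python3 - <<'E'
from h import *
tilt(cams=('scene',))
E
```

```text
G [ 0.574 -0.003  0.103] w 0.040595884371966956 F [-0.3  0.6 -0.3] 11.2333
```

```bash
python3 - <<'E'
from h import *
tilt(); 
for d in pinpoint('tub','scene')+recognise('tub','scene'): print(d)
E
```

```text
scene [250. 197.] 0.97 base [ 0.582 -0.049  0.017] dist 0.098 elev 60.9
G [ 0.574 -0.003  0.103] w 0.04082930005141442 F [ 0.3  0.8 -1.1] 11.4333
{'xy': [250.3, 197.2], 'conf': 0.97}
{'xy': [342.3, 307.7], 'conf': 0.7}
{'box': [255.1, 186.3, 46.5, 46.4], 'conf': 0.88}
{'box': [193.9, 157.4, 29.1, 40.8], 'conf': 0.68}
{'box': [348.3, 289.6, 42.8, 73.2], 'conf': 0.56}
{'box': [270.4, 144.2, 10.1, 15.7], 'conf': 0.54}
```

At 3 N it swings: the elevation is now 61°, and the base edge seems to be just touching the floor. I'll lift slightly so it can finish.

Emit:
carry_out:
  rows:
    - [0.6, 0, 0, -0.15, 0]
    - [0.6, 0, 0, -0.15, 0]
    - [0.6, 0, 0, -0.1, 0]
    - [0.6, 0, 0, 0, 0]
    - [0.6, 0, 0, 0, 0]
    - [0.6, 0, 0, 0, 0]

```text
time: 12.08
ee_pos: [0.574, -0.0035, 0.1118]
eef_rot: [0.997, 0.072, 0.007, -0.007]
ft_force: [-0.3, 0.8, -2.0]
width: 0.0408
```

```bash
python3 - <<'E'
from h import *
tilt(cams=('scene',))
E
```

```text
scene [254. 200.] 0.56 base [ 0.58  -0.038  0.016] dist 0.106 elev 70.2
G [ 0.574 -0.004  0.117] w 0.04034723023186091 F [-0.2  0.5 -2.3] 12.1333
```

It is at 70° and slowing as the lever shrinks. I'll move to the gap in jerky steps, which gives dither and a helpful acceleration direction.

Emit:
carry_out:
  rows:
    - [0.6, 0, 0.5, 0, 0]
    - [0.6, 0, 0, 0, 0]
    - [0.6, 0, 0.5, 0, 0]
    - [0.6, 0, 0, 0, 0]
    - [0.6, -0.1, 0.5, 0, 0]
    - [0.6, 0, 0, 0, 0]
    - [0.6, 0, 0.2, 0, 0]
    - [0.6, 0, 0, 0, 0]
    - [0.6, 0, 0, 0, 0]

```text
time: 12.93
ee_pos: [0.5827, -0.0514, 0.1139]
eef_rot: [0.997, 0.073, 0.011, -0.008]
ft_force: [0.6, 0.7, -0.3]
width: 0.02
```

```bash
python3 - <<'E'
from h import *
tilt()
E
```

```text
scene [253. 197.] 0.63 base [ 0.583 -0.039  0.025] dist 0.095 elev 96.8
G [ 0.582 -0.052  0.119] w 0.01791856166273939 F [0.2 0.5 0.7] 13.0833
```

The width shows the cap slipped out of the pads. I'll open the gripper, rise clear and look.

Emit:
carry_out:
  rows:
    - [0.6, 0, 0, -0.8, 0]
    - [0.6, 0, 0, -0.9, 0]
    - [-1, 0, 0, -0.9, 0]
    - [-1, 0, -0.9, -0.3, 0]
    - [-1, 0, -0.9, 0, 0]
    - [-1, 0, -0.9, 0, 0]
    - [-1, 0, -0.9, 0, 0]
    - [-1, 0, 0, 0, 0]

```text
time: 13.8
ee_pos: [0.5626, 0.0574, 0.2052]
eef_rot: [0.997, 0.071, 0.009, -0.008]
ft_force: [-0.1, 1.1, -0.3]
width: 0.0498
```

```bash
python3 - <<'E'
from h import *
s=read_state(); ims=[camera(c) for c in ('scene','top','wrist')]
a=cv2.resize(ims[0][110:270,120:380],(520,320)); b=cv2.resize(ims[1][100:290,190:320],(219,320)); 
b=cv2.convertScaleAbs(b,alpha=2)
w=cv2.resize(ims[2],(373,280)); c=np.zeros((600,739,3),np.uint8); c[:320,:520]=a; c[:320,520:]=b; c[320:,:373]=w
cv2.imwrite('pics/all.png',c)
print(s['ee_pos'],s['eef_rot'])
for cam,z in (('scene',.005),('top',.005),('wrist',.005)):
    for q in ('tub','neighbour_tub','neighbour_shaker'):
        for d in pinpoint(q,cam)[:5]: print(cam,q,np.round(d['xy']),round(d['conf'],2),np.round(hit(cam,d['xy'],z,s),3))
E
```

```text
[0.5626302  0.05737812 0.20517339] [ 0.99737546  0.07132197  0.00930485 -0.00829339]
scene tub [247. 127.] 0.77 [ 0.439 -0.318  0.005]
scene tub [250. 195.] 0.69 [ 0.571 -0.069  0.005]
scene tub [192. 143.] 0.65 [ 0.592 -0.311  0.005]
scene tub [344. 308.] 0.6 [0.587 0.249 0.005]
scene neighbour_tub [192. 222.] 0.56 [ 0.705 -0.051  0.005]
scene neighbour_shaker [298. 181.] 0.84 [ 0.46  -0.062  0.005]
top tub [368. 180.] 0.71 [ 0.616 -0.286  0.005]
top tub [153. 187.] 0.7 [0.603 0.261 0.005]
top tub [273. 192.] 0.58 [ 0.588 -0.044  0.005]
top neighbour_tub [272. 150.] 0.85 [ 0.697 -0.044  0.005]
top neighbour_shaker [276. 193.] 0.71 [ 0.584 -0.051  0.005]
top neighbour_shaker [281. 247.] 0.57 [ 0.448 -0.061  0.005]
wrist tub [257. 265.] 0.64 [ 0.587 -0.058  0.005]
wrist tub [307.   6.] 0.56 [0.6   0.277 0.005]
wrist neighbour_shaker [162. 247.] 0.82 [ 0.459 -0.052  0.005]
```

View pics/all.png

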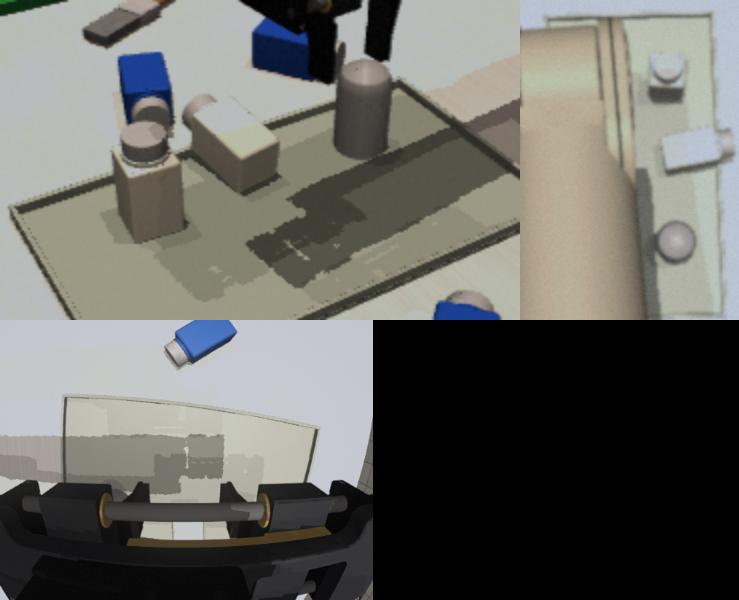

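It fell onto its other side. In the scene crop the base is at (255,170) and the cap at (200,110), over the far rim. The neighbours are untouched and the tub lies in the gap's lane, cap to the robot's right. I'll repeat with the mirrored geometry: cap grip, 3 N swing, no jerks, then set the base edge on the floor while the lean is under 29° so that it settles upright. First I'll measure from beyond it.

```bash
python3 - <<'E'
from h import *
for p in [(274.9,190.8),(317.6,184.9)]: print(hit('top',p,.05))
plan((.59,-.21,.22),6,9)
E
```

```text
[ 0.58296318 -0.0471216   0.05      ]
[ 0.59661843 -0.15129995  0.05      ]
yaw0 7.7 dyaw -1.7
[[-1, -0.03, 0.97, -0.06, 0.04], [-1, -0.03, 0.97, -0.06, 0.04], [-1, -0.03, 0.97, -0.06, 0.04], [-1, -0.02, 0.97, -0.06, 0.04], [-1, -0.02, 0.97, -0.06, 0.04], [-1, -0.02, 0.97, -0.06, 0.04], [-1, -0.01, 0.97, -0.06, 0.04], [-1, -0.01, 0.97, -0.06, 0.04], [-1, -0.01, 0.97, -0.06, 0.04]]
```

Emit:
carry_out:
  rows:
    - [-1, 0, 0.95, -0.05, 0.05]
    - [-1, 0, 0.95, -0.05, 0.05]
    - [-1, 0, 0.95, -0.05, 0.05]
    - [-1, 0, 0.95, -0.05, 0.05]
    - [-1, 0, 0.95, -0.05, 0.05]
    - [-1, 0, 0.95, -0.05, 0]
    - [-1, 0, 0.95, 0, 0]
    - [-1, 0, 0.95, 0, 0]
    - [-1, 0, 0.9, 0, 0]
    - [-1, 0, 0, 0, 0]
    - [-1, 0, 0, 0, 0]

```text
time: 15.32
ee_pos: [0.5956, -0.213, 0.2102]
eef_rot: [0.998, 0.059, 0.009, -0.007]
ft_force: [0.3, 0.2, -1.0]
width: 0.087
```

```bash
python3 - <<'E'
from h import *
s=read_state(); print(s['ee_pos'],s['eef_rot'],s['joint_positions'])
for cam,z in (('wrist',.052),('top',.052)):
    im=camera(cam); cv2.imwrite(f'pics/q_{cam}.png',im); s=read_state()
    for d in silhouettes('tub',cam):
        c=max(cv2.findContours(d['mask'].astype(np.uint8),0,1)[0],key=cv2.contourArea)
        P=[hit(cam,p,z,s) for p in cv2.boxPoints(cv2.minAreaRect(c))]
        print(cam,np.round(d['box']),round(d['conf'],2),[np.round(p[:2],3).tolist() for p in P])
    for d in pinpoint('tub',cam): print('pin',np.round(d['xy']),round(d['conf'],2),np.round(hit(cam,d['xy'],.03,s),3))
    for q in ('neighbour_tub','neighbour_shaker'):
        for d in pinpoint(q,cam)[:2]: print(q,np.round(d['xy']),round(d['conf'],2),np.round(hit(cam,d['xy'],.005,s),3))
E
```

```text
[ 0.59556235 -0.21296762  0.21022562] [ 0.99819109  0.05900889  0.00922384 -0.00688546] [-0.19279179  0.39664625  0.62364052  1.51722717 -0.25798825  1.29466938
  0.58039929]
wrist [271. 196.  70.  97.] 0.85 [[0.581, -0.264], [0.611, -0.168], [0.661, -0.183], [0.633, -0.283]]
wrist [117. 183.  71.  93.] 0.8 [[0.375, -0.202], [0.436, -0.168], [0.493, -0.246], [0.436, -0.286]]
wrist [261.  76.  50.  98.] 0.58 [[0.559, -0.05], [0.61, -0.041], [0.626, -0.146], [0.575, -0.154]]
pin [134. 213.] 0.85 [ 0.456 -0.27   0.03 ]
pin [258.  36.] 0.82 [ 0.584 -0.05   0.03 ]
pin [254. 231.] 0.63 [ 0.606 -0.275  0.03 ]
neighbour_tub [348.  58.] 0.79 [ 0.696 -0.051  0.005]
neighbour_shaker [152.  42.] 0.89 [ 0.456 -0.059  0.005]
top [344. 176.  31.  28.] 0.89 [[0.65, -0.171], [0.65, -0.239], [0.585, -0.237], [0.586, -0.169]]
top [164. 201.  40.  44.] 0.71 [[0.58, 0.28], [0.617, 0.244], [0.54, 0.168], [0.504, 0.203]]
top [296. 187.  43.  26.] 0.66 [[0.608, -0.042], [0.627, -0.144], [0.571, -0.153], [0.553, -0.051]]
pin [370. 180.] 0.89 [ 0.611 -0.286  0.03 ]
pin [276. 192.] 0.71 [ 0.584 -0.05   0.03 ]
pin [153. 185.] 0.61 [0.602 0.253 0.03 ]
neighbour_tub [274. 149.] 0.67 [ 0.698 -0.048  0.005]
neighbour_tub [280. 247.] 0.51 [ 0.449 -0.061  0.005]
neighbour_shaker [280. 245.] 0.77 [ 0.453 -0.059  0.005]
```

Wrist and top agree: the base is at (0.584,-0.046), the cap end at (0.600,-0.150), and the blue look-alike lies beyond y=-0.168. The cap grip point is (0.5985,-0.136).

Emit:
carry_out:
  rows:
    - [-1, 0, -0.8, 0.3, 0]
    - [-1, 0, -0.8, 0.3, 0]
    - [-1, 0, -0.8, 0.5, 0]
    - [-1, 0.3, 0, 0.8, 0]
    - [-1, 0, 0, 0.8, 0]
    - [-1, 0, 0, 0, 0]
    - [-1, 0, 0, 0, 0]

```text
time: 16.4
ee_pos: [0.5987, -0.133, 0.1303]
eef_rot: [0.998, 0.061, 0.012, -0.007]
ft_force: [-0.6, 0.5, 1.1]
width: 0.0873
```

```bash
python3 - <<'E'
from h import *
print(read_state()['ee_pos']);plan((.5985,-.136,.037),7,4)
E
```

```text
[ 0.59873367 -0.13304531  0.13030156]
yaw0 7.0 dyaw 0.0
[[-1, -0.0, 0.02, 0.78, -0.0], [-1, -0.0, 0.02, 0.78, -0.0], [-1, -0.0, 0.02, 0.78, -0.0], [-1, -0.0, 0.02, 0.78, -0.0]]
```

Emit:
carry_out:
  rows:
    - [-1, 0, 0.1, 0.6, 0]
    - [-1, 0, 0.05, 0.6, 0]
    - [-1, 0, 0.05, 0.6, 0]
    - [-1, 0, 0, 0.6, 0]
    - [-1, 0, 0, 0.45, 0]
    - [-1, 0, 0, 0, 0]
    - [-1, 0, 0, 0, 0]

```text
time: 16.98
ee_pos: [0.6065, -0.1416, 0.0521]
eef_rot: [0.998, 0.06, 0.017, -0.006]
ft_force: [1.1, 0.5, -0.5]
width: 0.0871
```

Emit:
carry_out:
  rows:
    - [-1, -0.25, -0.2, 0.2, 0]
    - [-1, 0, 0, 0.25, 0]
    - [0.7, 0, 0, 0, 0]
    - [0.7, 0, 0, 0, 0]
    - [0.7, 0, 0, 0, 0]
    - [0.7, 0, 0, 0, 0]
    - [0.7, 0, 0, 0, 0]
    - [0.7, 0, 0, 0, 0]
    - [0.7, 0, 0, 0, 0]
    - [0.7, 0, 0, 0, 0]
    - [0.7, 0, 0, 0, 0]
  force: 7

```text
time: 17.9
ee_pos: [0.6034, -0.1386, 0.0452]
eef_rot: [0.998, 0.059, 0.022, -0.005]
ft_force: [1.0, 0.2, -0.3]
width: 0.0424
```

Emit:
carry_out:
  rows:
    - [0.7, 0, 0, 0.35, 0]
    - [0.7, 0, 0, 0.1, 0]
    - [0.7, 0, 0, 0, 0]
  force: 3

```text
time: 18.15
ee_pos: [0.6044, -0.1391, 0.0323]
eef_rot: [0.998, 0.059, 0.022, -0.004]
ft_force: [-2.4, -0.2, 4.4]
width: 0.0426
```

Emit:
carry_out:
  rows:
    - [0.7, 0, -0.1, -0.2, 0]
    - [0.7, 0, -0.13, -0.2, 0]
    - [0.7, 0, -0.15, -0.2, 0]
    - [0.7, 0, -0.15, -0.2, 0]
    - [0.7, 0, -0.15, -0.2, 0]
    - [0.7, 0, -0.15, -0.17, 0]
    - [0.7, 0, -0.17, -0.15, 0]
    - [0.7, 0, -0.17, -0.15, 0]
    - [0.7, 0, -0.17, -0.12, 0]
    - [0.7, 0, -0.17, -0.12, 0]
    - [0.7, 0, 0, 0, 0]
  force: 4

```text
time: 19.07
ee_pos: [0.596, -0.0882, 0.0901]
eef_rot: [0.998, 0.06, 0.023, -0.005]
ft_force: [0.0, 0.4, -2.2]
width: 0.0394
```

```bash
python3 - <<'E'
from h import *
tilt()
E
```

```text
scene [192. 143.] 0.77 base [ 0.617 -0.246  0.046] dist 0.166 elev 16.9
scene [245. 129.] 0.75 base [ 0.589 -0.057  0.166] dist 0.079 elev -114.6
scene [262. 200.] 0.72 base [0.587 0.003 0.046] dist 0.104 elev 152.3
top [254. 189.] 0.9 base [0.586 0.003 0.059] dist 0.099 elev 159.3
G [ 0.595 -0.09   0.094] w 0.039899653111392284 F [ 0.3 -0.5 -1.4] 19.2167
```

Emit:
carry_out:
  rows:
    - [0.7, 0, 0, -0.1, 0]
    - [0.7, 0, 0, 0, 0]
    - [0.7, 0, 0, 0, 0]
    - [0.7, 0, 0, 0, 0]
    - [0.7, 0, 0, 0, 0]
    - [0.7, 0, 0, 0, 0]
  force: 3

```text
time: 19.77
ee_pos: [0.5952, -0.0921, 0.0921]
eef_rot: [0.998, 0.058, 0.022, -0.004]
ft_force: [0.5, -0.7, -1.4]
width: 0.0372
```

```bash
python3 - <<'E'
from h import *
tilt()
E
```

```text
scene [250. 126.] 0.82 base [ 0.586 -0.046  0.176] dist 0.092 elev -120.9
scene [193. 146.] 0.79 base [ 0.615 -0.246  0.04 ] dist 0.165 elev 20.1
scene [253. 205.] 0.74 base [ 0.591 -0.024  0.017] dist 0.105 elev 130.1
top [266. 192.] 0.54 base [ 0.593 -0.027 -0.038] dist 0.15 elev 115.4
G [ 0.595 -0.092  0.097] w 0.03792644739404465 F [-0.1 -0.  -0.9] 19.9167
```

Elevation is now about 50° with the base edge on the floor, but the pads are near the cap's end (width 37 mm). I'll carry the cap over the edge at constant height, which also seats the pads deeper on the cap.

Emit:
carry_out:
  rows:
    - [0.7, 0, -0.1, 0, 0]
    - [0.7, 0, -0.15, 0, 0]
    - [0.7, 0, -0.15, 0, 0]
    - [0.7, 0, -0.15, 0, 0]
    - [0.7, 0, -0.15, 0, 0]
    - [0.7, 0, -0.15, 0, 0]
    - [0.7, 0, 0, 0, 0]
  force: 4

```text
time: 20.55
ee_pos: [0.5945, -0.0723, 0.099]
eef_rot: [0.998, 0.055, 0.026, -0.001]
ft_force: [-0.2, -0.1, 0.0]
width: 0.0286
```

```bash
python3 - <<'E'
from h import *
tilt()
E
```

```text
scene [190. 145.] 0.94 base [ 0.618 -0.255  0.039] dist 0.195 elev 19.6
scene [247. 128.] 0.81 base [ 0.588 -0.05   0.172] dist 0.072 elev -108.3
scene [254. 208.] 0.66 base [ 0.593 -0.018  0.016] dist 0.103 elev 122.0
top [265. 190.] 0.81 base [ 0.595 -0.025 -0.017] dist 0.13 elev 111.7
G [ 0.594 -0.073  0.103] w 0.016867575374952017 F [-0.4 -0.4 -0.9] 20.7
```

It slipped off the cap again. The round cap with a light grip is not reliable. New plan: grip the flat sides firmly near the shoulder, push the base against the inner face of the left rim, and force the rotation by moving over that edge. I'll retreat and measure.

Emit:
carry_out:
  rows:
    - [0.7, 0, 0, -0.8, 0]
    - [-1, 0, 0.5, -0.9, 0]
    - [-1, 0, 0.9, -0.9, 0]
    - [-1, 0, 0.9, -0.5, 0]
    - [-1, 0, 0.9, 0, 0]
    - [-1, 0, 0, 0, 0]

```text
time: 21.25
ee_pos: [0.5994, -0.1691, 0.193]
eef_rot: [0.998, 0.058, 0.023, -0.001]
ft_force: [-0.5, -0.6, -0.2]
width: 0.0399
```

```bash
cat >> h.py <<'E'
def where(cams=('wrist','top'),z=.055):
    for cam in cams:
        im=camera(cam); s=read_state(); cv2.imwrite(f'pics/last_{cam}.png',im)
        for d in silhouettes('tub',cam):
            c=max(cv2.findContours(d['mask'].astype(np.uint8),0,1)[0],key=cv2.contourArea)
            m=d['mask']; col=im[m].mean(0)
            if col[0]>1.6*col[2]: continue
            P=[hit(cam,p,z,s) for p in cv2.boxPoints(cv2.minAreaRect(c))]
            print(cam,np.round(d['box']),round(d['conf'],2),[np.round(p[:2],3).tolist() for p in P])
        for d in pinpoint('tub',cam): print(' pin',np.round(d['xy']),round(d['conf'],2),np.round(hit(cam,d['xy'],.03,s)[:2],3),np.round(hit(cam,d['xy'],.005,s)[:2],3))
    print(s['ee_pos'],s['eef_rot'],s['time'])
E
python3 - <<'E'
from h import *
where(('wrist','top','scene'))
E
```

```text
wrist [258.  38.  60.  70.] 0.64 [[0.566, -0.055], [0.56, 0.017], [0.616, 0.021], [0.621, -0.051]]
 pin [252.  49.] 0.75 [ 0.588 -0.026] [ 0.589 -0.02 ]
 pin [246. 266.] 0.63 [ 0.61  -0.269] [ 0.612 -0.283]
top [267. 186.  22.  22.] 0.78 [[0.619, -0.002], [0.619, -0.053], [0.557, -0.052], [0.558, -0.001]]
 pin [265. 189.] 0.69 [ 0.591 -0.023] [ 0.595 -0.023]
 pin [154. 184.] 0.59 [0.605 0.252] [0.609 0.258]
 pin [190. 144.] 0.88 [ 0.61  -0.272] [ 0.595 -0.312]
 pin [247. 127.] 0.81 [ 0.463 -0.275] [ 0.441 -0.315]
 pin [253. 212.] 0.66 [0.608 0.007] [ 0.593 -0.019]
 pin [347. 310.] 0.59 [0.6   0.267] [0.585 0.253]
[ 0.5998262  -0.16142071  0.19127668] [ 0.99784262  0.06189106  0.02175532 -0.00251358] 21.6
```

Unexpectedly, the tub is standing. Its top silhouette is a 22x22 px square, and all three cameras put the base at floor level near (0.592,-0.021). It now only needs shifting about 15 mm along the row and 34 mm across, to about (0.577,-0.055). I'll go above it.

Emit:
carry_out:
  rows:
    - [-1, -0.05, -0.9, 0, 0]
    - [-1, -0.05, -0.9, 0, 0]
    - [-1, 0, -0.9, 0, 0]
    - [-1, 0, -0.9, 0, 0]
    - [-1, 0, -0.9, 0, 0]
    - [-1, 0, 0, 0, 0]
    - [-1, 0, 0, 0, 0]

```text
time: 22.28
ee_pos: [0.5782, -0.0213, 0.1905]
eef_rot: [0.998, 0.062, 0.021, -0.002]
ft_force: [-1.0, -1.1, -0.6]
width: 0.0872
```

```bash
python3 - <<'E'
from h import *
where(('wrist','scene'))
plan((.592,-.021,.07),6,7)
E
```

```text
wrist [262. 195.  58.  71.] 0.8 [[0.567, -0.065], [0.564, 0.006], [0.617, 0.01], [0.625, -0.062]]
wrist [273. 300.  21.   6.] 0.41 [[0.612, -0.143], [0.633, -0.142], [0.634, -0.15], [0.613, -0.152]]
 pin [255. 182.] 0.56 [ 0.586 -0.019] [ 0.588 -0.025]
scene [253. 192.  39.  57.] 0.58 [[0.662, 0.034], [0.571, -0.128], [0.51, -0.088], [0.61, 0.067]]
 pin [190. 146.] 0.91 [ 0.614 -0.264] [ 0.599 -0.303]
 pin [256. 213.] 0.75 [0.606 0.012] [ 0.59  -0.014]
 pin [246. 127.] 0.64 [ 0.465 -0.276] [ 0.443 -0.315]
 pin [345. 309.] 0.62 [0.602 0.266] [0.586 0.251]
[ 0.57848809 -0.02370354  0.19046667] [ 0.9979486   0.0603354   0.0213494  -0.00155784] 22.4833
yaw0 6.9 dyaw -0.9
[[-1, 0.07, -0.01, 0.57, 0.03], [-1, 0.07, -0.01, 0.57, 0.03], [-1, 0.07, -0.01, 0.57, 0.03], [-1, 0.07, -0.01, 0.57, 0.03], [-1, 0.07, -0.01, 0.57, 0.03], [-1, 0.07, -0.01, 0.57, 0.03], [-1, 0.07, -0.01, 0.57, 0.03]]
```

Emit:
carry_out:
  rows:
    - [-1, 0.2, 0, 0.6, 0]
    - [-1, 0.1, 0, 0.6, 0]
    - [-1, 0, 0, 0.6, 0]
    - [-1, 0, 0, 0, 0]

```text
time: 22.92
ee_pos: [0.5914, -0.0264, 0.1366]
eef_rot: [0.998, 0.057, 0.023, -0.001]
ft_force: [-0.6, 0.7, -1.8]
width: 0.087
```

Emit:
carry_out:
  rows:
    - [-1, -0.05, -0.2, 0.3, 0]
    - [-1, -0.05, 0, 0.6, 0]
    - [-1, 0, 0, 0.6, 0]
    - [-1, 0, 0, 0.5, 0]
    - [-1, 0, 0, 0.2, 0]
    - [-1, 0, 0, 0, 0]

```text
time: 23.42
ee_pos: [0.5921, -0.0213, 0.0707]
eef_rot: [0.998, 0.055, 0.025, -0.001]
ft_force: [-0.1, -0.4, 1.2]
width: 0.087
```

Emit:
carry_out:
  rows:
    - [0.5, 0, 0, 0, 0]
    - [0.5, 0, 0, 0, 0]
    - [0.5, 0, 0, 0, 0]
    - [0.5, 0, 0, 0, 0]
    - [0.5, 0, 0, 0, 0]
    - [0.5, 0, 0, 0, 0]
    - [0.5, 0, 0, 0, 0]
    - [0.5, 0, 0, 0, 0]
    - [0.5, 0, 0, 0, 0]
  force: 22

```text
time: 24.17
ee_pos: [0.594, -0.0212, 0.0753]
eef_rot: [0.998, 0.055, 0.028, -0.002]
ft_force: [-0.1, -0.4, -0.9]
width: 0.0509
```

```bash
python3 - <<'E'
from h import *
where(('wrist','scene'))
E
```

```text
wrist [256. 244.  97. 122.] 0.89 [[0.564, 0.008], [0.62, 0.014], [0.627, -0.03], [0.566, -0.035]]
scene [252. 194.  35.  58.] 0.69 [[0.578, -0.12], [0.518, -0.086], [0.612, 0.067], [0.662, 0.039]]
 pin [344. 307.] 0.94 [0.601 0.261] [0.586 0.246]
 pin [192. 145.] 0.68 [ 0.609 -0.264] [ 0.594 -0.303]
 pin [252. 212.] 0.64 [0.611 0.005] [ 0.595 -0.021]
[ 0.59397759 -0.02117212  0.07531595] [ 0.99810376  0.05498106  0.02763223 -0.00155934] 24.3667
```

Emit:
carry_out:
  rows:
    - [0.5, 0, 0, -0.2, 0]
    - [0.5, 0, 0, -0.1, 0]
    - [0.5, -0.15, 0.25, 0, 0]
    - [0.5, -0.2, 0.3, 0, 0]
    - [0.5, -0.2, 0.3, 0, 0]
    - [0.5, -0.15, 0.2, 0, 0]
    - [0.5, 0, 0, 0, 0]
    - [0.5, 0, 0, 0, 0]

```text
time: 25.13
ee_pos: [0.5729, -0.0605, 0.0837]
eef_rot: [0.998, 0.054, 0.027, -0.001]
ft_force: [0.6, 0.8, -1.9]
width: 0.0509
```

```bash
python3 - <<'E'
from h import *
where(('wrist','scene'))
print(read_state()['ft_force'])
E
```

```text
wrist [255. 241.  96. 124.] 0.64 [[0.542, -0.032], [0.601, -0.027], [0.609, -0.074], [0.545, -0.079]]
 pin [248. 211.] 0.61 [ 0.571 -0.058] [ 0.573 -0.066]
scene [252. 175.  30.  56.] 0.72 [[0.547, -0.178], [0.485, -0.143], [0.587, 0.024], [0.639, -0.005]]
 pin [191. 145.] 0.83 [ 0.61  -0.266] [ 0.595 -0.305]
 pin [250. 195.] 0.82 [ 0.587 -0.04 ] [ 0.571 -0.069]
 pin [346. 309.] 0.67 [0.6   0.265] [0.584 0.251]
 pin [249. 127.] 0.66 [ 0.458 -0.274] [ 0.436 -0.314]
[ 0.57353747 -0.05915659  0.08371036] [ 0.99812962  0.05476127  0.02714736 -0.0012215 ] 25.3333
[-0.37872531 -0.30650759 -3.04000854]
```

Emit:
carry_out:
  rows:
    - [0.5, 0.18, -0.1, 0, 0]
    - [0.5, 0, 0, 0.12, 0]
    - [0.5, 0, 0, 0.12, 0]
    - [0.5, 0, 0, 0.07, 0]
    - [0.5, 0, 0, 0, 0]

```text
time: 25.85
ee_pos: [0.5805, -0.0535, 0.0747]
eef_rot: [0.998, 0.056, 0.027, -0.002]
ft_force: [-2.9, -1.0, 6.1]
width: 0.0508
```

It is in contact with the floor (6 N upward). I'll release and withdraw straight up.

Emit:
carry_out:
  rows:
    - [0.3, 0, 0, 0, 0]
    - [0.1, 0, 0, 0, 0]
    - [-0.4, 0, 0, 0, 0]
    - [-1, 0, 0, 0, 0]
    - [-1, 0, 0, 0, 0]
    - [-1, 0, 0, 0, 0]
    - [-1, 0, 0, 0, 0]
    - [-1, 0, 0, -0.3, 0]
    - [-1, 0, 0, -0.6, 0]
    - [-1, 0, 0, -0.8, 0]
    - [-1, 0, 0, -0.9, 0]
    - [-1, 0, 0, -0.9, 0]
    - [-1, 0, -0.9, -0.5, 0]
    - [-1, 0, -0.9, 0, 0]
    - [-1, 0, -0.9, 0, 0]
    - [-1, 0, -0.9, 0, 0]
    - [-1, 0, -0.9, 0, 0]
    - [-1, 0, 0, 0, 0]

```text
time: 27.35
ee_pos: [0.5589, 0.0814, 0.2077]
eef_rot: [0.998, 0.051, 0.03, -0.002]
ft_force: [0.5, 1.2, 0.1]
width: 0.087
```

```bash
python3 - <<'E'
from h import *
where(('wrist','top','scene'))
for cam in ('wrist','top','scene'):
    s=read_state()
    for q in ('gap','neighbour_tub','neighbour_shaker'):
        for d in pinpoint(q,cam)[:1]: print(cam,q,round(d['conf'],2),np.round(hit(cam,d['xy'],.005,s)[:2],3))
a=cv2.imread('pics/last_scene.png')[110:270,120:380]; b=cv2.imread('pics/last_top.png')[100:290,190:320]
c=np.zeros((480,780,3),np.uint8); c[:320,:520]=cv2.resize(a,(520,320)); c[:365,525:775]=cv2.convertScaleAbs(cv2.resize(b,(250,365)),alpha=2)
cv2.imwrite('pics/final.png',c)
E
```

```text
wrist [254. 291.  45.  24.] 0.92 [[0.555, -0.069], [0.553, -0.034], [0.606, -0.031], [0.611, -0.066]]
wrist [328. 287.  30.  26.] 0.6 [[0.651, -0.028], [0.689, -0.025], [0.7, -0.061], [0.66, -0.063]]
 pin [249. 272.] 0.74 [ 0.576 -0.04 ] [ 0.579 -0.054]
 pin [296.  24.] 0.67 [0.599 0.259] [0.603 0.268]
 pin [278. 195.] 0.86 [ 0.576 -0.056] [ 0.58  -0.057]
 pin [367. 242.] 0.74 [ 0.458 -0.27 ] [ 0.459 -0.277]
 pin [369. 178.] 0.61 [ 0.615 -0.283] [ 0.62  -0.289]
 pin [154. 186.] 0.41 [0.6   0.252] [0.604 0.258]
scene [251. 182.  36.  55.] 0.78 [[0.566, -0.158], [0.5, -0.127], [0.594, 0.037], [0.65, 0.01]]
 pin [191. 145.] 0.95 [ 0.612 -0.266] [ 0.597 -0.304]
 pin [342. 308.] 0.75 [0.604 0.261] [0.589 0.246]
 pin [247. 204.] 0.62 [ 0.605 -0.021] [ 0.59  -0.048]
 pin [251. 200.] 0.21 [ 0.594 -0.028] [ 0.578 -0.056]
[0.55967994 0.07369016 0.20710657] [ 9.98438488e-01  4.70887598e-02  3.00530105e-02 -2.24754910e-04] 27.7
wrist neighbour_tub 0.92 [ 0.701 -0.06 ]
wrist neighbour_shaker 0.78 [ 0.457 -0.069]
top gap 0.67 [ 0.584 -0.053]
top neighbour_tub 0.97 [ 0.698 -0.052]
top neighbour_shaker 0.92 [ 0.452 -0.062]
scene gap 0.6 [ 0.578 -0.056]
scene neighbour_tub 0.81 [ 0.704 -0.049]
scene neighbour_shaker 0.8 [ 0.455 -0.069]
```

View pics/final.png

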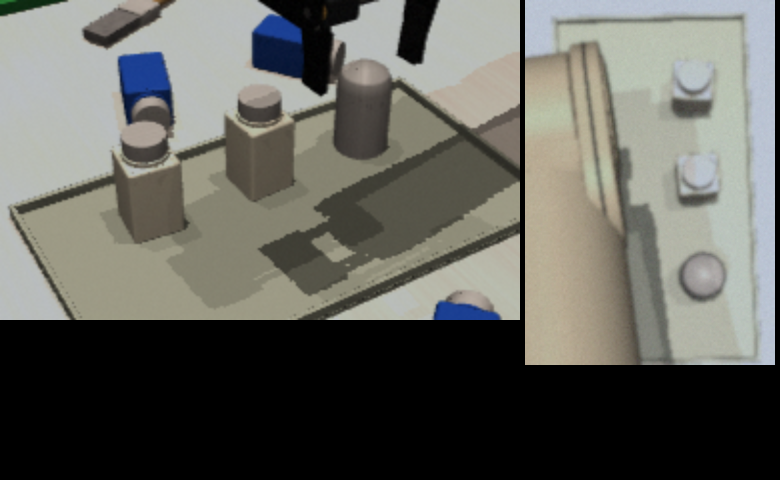

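The final picture shows the tub upright with its cap up at scene (260,140), in line with and midway between the tub at (148,180) and the shaker at (362,110). The gripper is clear, so I'm handing in.

```bash
python3 -c "
from bench import *
print(close_job())"
```

```text
the job is handed in; nothing more can be done
None
```

I handed the job in with the white tub standing upright, cap up, in the gap. About 28 s of the 42 s were used, and no verdict is reported.

**How it went:**
- Lifting by the body near the shoulder did not let the tub swing upright.
- I then gripped the round cap lightly at 3–4 N so the tub could swing down. The first time, the cap slipped out and the tub fell onto its other side.
- On the second try it slipped again but came to rest standing, partly by luck. It was about 38 mm from the gap's middle.
- I gripped its sides at 22 N, shifted it into the gap, lowered it to the floor and released it.

**Last checks:**

| | Measured (x, y in m) | Compare with |
|---|---|---|
| Tub base, wrist camera | (0.579, -0.054) | gap middle about (0.577, -0.055) |
| Tub base, top camera | (0.580, -0.057) | gap middle about (0.577, -0.055) |
| Tub base, scene camera | (0.590, -0.048), second reading (0.578, -0.056) | gap middle about (0.577, -0.055) |

- **Disagreement:** the scene camera's best reading is about 13 mm off along the row. That is still inside the 25 mm limit.
- **Neighbours:** both still stand. The top camera puts them within 5 mm of where they started. The wrist and scene readings differ by up to about 12 mm, which I take to be detector noise.
- **Gripper:** it was open and clear of everything at hand-in.

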